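# Fetch the condiment pot from behind the sauce bottles

## Robot

A 6-joint arm with a two-finger parallel gripper is mounted at the origin on the work surface. World frame = base frame: x ahead of the robot, y to its left, z up, the work surface at z = 0. Lengths are in m, angles in rad, forces in N, time in s.
With the tool pointing down it reaches from about 0.275 to 0.75 m from the base axis. Payload 10.2 kg.
Tool frame: the origin (TCP) lies midway between the tips of the shut fingers; the grasp point (between the pads) lies env.tcp_to_grasp behind it (env.tcp_to_grasp is the distance from the TCP to the grasp point, in m); x points along the fingers, y is the direction in which the jaws open and shut, and the axes are right-handed (so a half turn about x gives the same grasp; the last joint's range is limited). The gripper opens to 88 mm and grips with 3 to 60 N. Pads are 18 mm wide; open, the fingers measure 123 mm over their backs; the gripper's body (75 mm by 187 mm) begins 45 mm behind the grasp point.
Start: joints at [-1.333, 0.313, 1.498, -0, 1.331, -0.223], TCP at [0.233, -0.47, 0.239] pointing down, gripper open.
Joint ranges: [-2.94, 2.94], [-0.97, 2.17], [0.19, 2.56], [-1.23, 4.37], [0.02, 3.11], [-2.88, 2.88]. Speed limits (rad/s): [2.39, 2.39, 3.01, 3.14, 3.14, 3.14].

## Interface

Orientations are given as a 3x3 rotation matrix whose columns are the frame's x, y, z axes.
In Python, from station import env, fingers, cams, models, read_clock, read_q, read_qd, read_tau, read_position, read_tcp_rot, read_wrist_force, read_ft_torque, read_opening gives the robot as it stands. Calls block until the motion is done:
- env.goto(position, orientation): joint-space move of the TCP to a pose.
- env.move_linear(position, rotation=None, rate=0.15, threshold=None): straight line of the TCP; rotation=None keeps the orientation; rate is the mean speed in m/s. With threshold (N) it stops when the force on the tool has changed by that much, and returns True; else False.
- env.set_joints(angles): joint-space move.
- fingers.grip(opening, effort=None): opening from 0.0 (shut) to 1.0 (fully open); effort is the grip in N (None keeps the last); returns when the fingers have stopped.
- env.wait(seconds).
- env.inverse_kinematics(position, orientation): joint angles nearest the present ones, or None.
- cams.camera(name): name is "scene" or "top"; returns (picture, depth): 480x640x3 uint8, red, green, blue; 480x640 float32, m along the optical axis (not along the pixel's ray), 0 where there is no reading.
- cams.camera_model(name): a dict with "intrinsics" (3x3 intrinsics, pixels), "world_from_camera" (4x4, takes a point from camera to world coordinates). Camera axes: x right, y down, z forward; pixel columns grow to the right and rows downward; lengths in m; the calibration is good to about 2 mm. A picture is of the moment at which its call begins. camera_model takes no time and is no camera call.
A pose or a line that the arm cannot do raises env.PlanningError and nothing moves.
- env.finish_job(): hands the job in, once; it reports no verdict.
Trained networks look in the newest picture that a camera, given by its name, has taken for a name from the list of things; names that differ only in an ending like _2 or _b are one class to them, and where a whole thing is asked for, a point or a joint stands for the part that bears it (a point fixed in the world has none). Each returns a list of dicts, best first, with "confidence" (0 to 1); they miss things now and then, are a little off and sometimes report something else, mostly with a low value. They report only what shows in the picture. A call takes as long as a camera call.
- models.trace(thing, camera): "mask" (480x640 bool, what is visible of it) and "extent" ([centre column, centre row, width, height] in pixels, round what is visible of it).
Readings, each from a call of its own:
- read_clock(): time.
- read_q(): joint angles.
- read_qd(): joint speeds.
- read_tau(): joint torques, N m.
- read_position(): TCP position.
- read_tcp_rot(): TCP orientation.
- read_wrist_force(): force on the tool from outside, world axes, zero at the start.
- read_ft_torque(): the same for the moment, N m.
- read_opening(): opening from 0.0 (shut) to 1.0 (fully open).
Only numpy, scipy, OpenCV 4.12 (cv2) and the standard library are available. Lean on these libraries where they do the work, as an engineer would, in place of code of your own. Each camera call takes 0.05 s, during which the arm holds its last target.

## Task

Clear the red, yellow and green sauce bottles out of the caddy and stand them upright in the empty steel pan, without disturbing the white lidded pot; only then lift out the pot and set it in the middle of the wooden trivet. Then put every bottle back upright in the middle of the coaster of its own colour, let go of everything, and never tip a bottle or the pot over or push the glass shaker behind the caddy about.

Things in the scene. Friction and masses are not known exactly. Their poses are not given: they have to be found in the camera images.
- red_center (a point): red squeeze bottle, loose, 0.2 kg, 125 mm high: round body 52 mm across for the lowest 95 mm, then a darker cap 45 mm across narrowing to a 7 mm nozzle. This point: on its axis, 62.5 mm above its foot; z up. Grip the upper body, 15 to 20 mm above this point: the fingers then clear all but other bottles. Starts centred on its coaster in the caddy.
- yellow_center (a point): yellow squeeze bottle, loose, 0.2 kg, 125 mm high: round body 52 mm across for the lowest 95 mm, then a darker cap 45 mm across narrowing to a 7 mm nozzle. This point: on its axis, 62.5 mm above its foot; z up. Grip the upper body, 15 to 20 mm above this point: the fingers then clear all but other bottles. Starts centred on its coaster in the caddy.
- green_center (a point): green squeeze bottle, loose, 0.2 kg, 125 mm high: round body 52 mm across for the lowest 95 mm, then a darker cap 45 mm across narrowing to a 7 mm nozzle. This point: on its axis, 62.5 mm above its foot; z up. Grip the upper body, 15 to 20 mm above this point: the fingers then clear all but other bottles. Starts centred on its coaster in the caddy.
- red_coaster: red coaster fixed on the caddy, place of the red bottle: disc 62 mm across, 3 mm thick, its underside 6 mm above the counter, with a 30 mm wide tongue reaching 54 mm along -x. Origin: centre of the disc's underside. +x points to the caddy's back rail, y along it, the same for all three coasters, which lie left, front and right of the pot, 62 mm from it, in any order.
- yellow_coaster: yellow coaster fixed on the caddy, place of the yellow bottle: disc 62 mm across, 3 mm thick, its underside 6 mm above the counter, with a 30 mm wide tongue reaching 54 mm along -x. Origin: centre of the disc's underside. +x points to the caddy's back rail, y along it, the same for all three coasters, which lie left, front and right of the pot, 62 mm from it, in any order.
- green_coaster: green coaster fixed on the caddy, place of the green bottle: disc 62 mm across, 3 mm thick, its underside 6 mm above the counter, with a 30 mm wide tongue reaching 54 mm along -x. Origin: centre of the disc's underside. +x points to the caddy's back rail, y along it, the same for all three coasters, which lie left, front and right of the pot, 62 mm from it, in any order.
- pot_center (a point): low white pot, blue band, fixed white lid with small wooden knob; loose, 0.2 kg, 58 mm across, 55 mm high over the knob. This point: on its axis, 27.5 mm above its foot. Stands on the caddy's 6 mm thick base, bottles 7 mm from its left, right and front, the 40 mm high back rail 15 mm behind (coasters' +x). Bottles gone, it can be gripped closing along the coasters' y.
- pan: empty open shallow stainless pan, fixed, the side area: outside 280 mm (its x) by 130 mm (its y), 35 mm high, walls and floor 4 mm thick; origin at the centre of its underside, z up. It has room for the three bottles in a row along its x axis, 90 mm apart.
- trivet: round dark wooden trivet with a lighter middle, fixed, 110 mm across and 10 mm thick; origin at the centre of its underside, z up. Destination of the pot.
- shaker: glass shaker with a steel top, 46 mm across, 80 mm high; standing behind the caddy; a bystander to leave alone. Origin: centre of its underside. Farther out lie a black bowl (50 mm high) and a white carton (50 mm high) that have no part in the job.

How it is judged:
By the outcome, as a careful person would: the job done as asked, in the order asked, and still so for the second after the job is handed in, with the robot touching nothing.
It also fails if it takes over 141 s, if anything falls off the work surface, if the arm or the gripper's body presses on something with over 40 N, if the wrist force passes 120 N, or if a joint passes its speed limit or range.

## Working session

There is one attempt and no reset: what is moved stays moved. The work goes in short steps, each a Python script; the robot and the scene stay as the last script left them, time stands still between calls to the robot, and variables do not carry over. Pictures are saved under pics/ and viewed, and the job is handed in when it is done.

```bash
ls; mkdir -p pics; python3 - <<'E'
from station import *
import cv2,numpy as np
for n in ("scene","top"):
    p,d=cams.camera(n); cv2.imwrite(f"pics/{n}0.png",p[:,:,::-1]); np.save(f"{n}0.npy",d)
    m=cams.camera_model(n); print(n,m["intrinsics"],np.round(m["world_from_camera"],3))
print(env.tcp_to_grasp,read_clock(),read_tcp_rot(),read_opening())
E
```

```text
pics
scene [[592.24266881   0.         324.52119707]
 [  0.         592.24266881 235.70335184]
 [  0.           0.           1.        ]] [[-7.340e-01  5.120e-01 -4.450e-01  1.146e+00]
 [ 6.790e-01  5.550e-01 -4.810e-01  6.430e-01]
 [ 1.000e-03 -6.550e-01 -7.560e-01  1.062e+00]
 [ 0.000e+00  0.000e+00  0.000e+00  1.000e+00]]
top [[522.24348893   0.         314.7337693 ]
 [  0.         522.24348893 246.42604572]
 [  0.           0.           1.        ]] [[ 0.007 -0.992  0.129  0.463]
 [-1.    -0.008 -0.004  0.009]
 [ 0.005 -0.129 -0.992  1.023]
 [ 0.     0.     0.     1.   ]]
0.0187 0.1 [[-2.63159373e-04  4.44663151e-01 -8.95697836e-01]
 [ 1.09632702e-03 -8.95697200e-01 -4.44663158e-01]
 [-9.99999364e-01 -1.09899501e-03 -2.51785113e-04]] 1.0055195486583792
```

View pics/scene0.png

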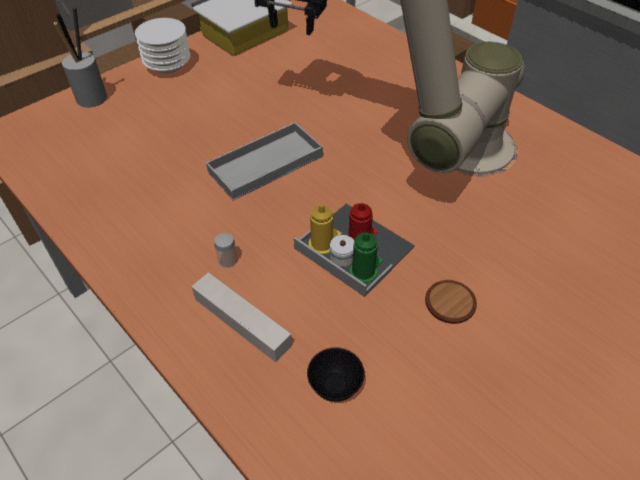

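View pics/top0.png

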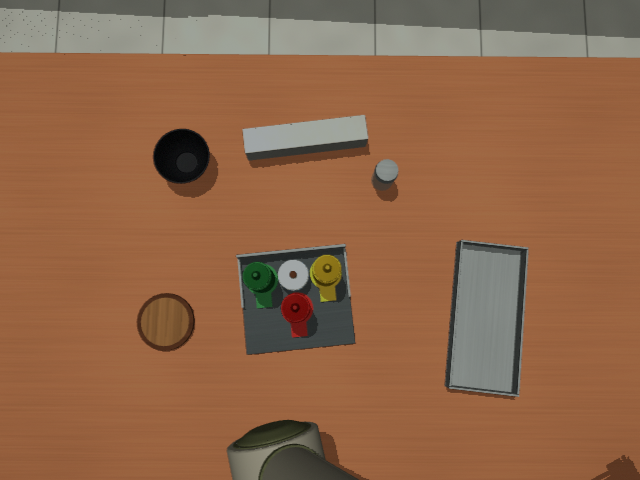

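The top view shows green at (260,278), pot (293,275), yellow (326,271), red in front (297,308), trivet (166,321), pan (488,318) and shaker (387,172).

```bash
cat > h.py <<'E'
from station import *
import cv2,numpy as np
def cloud(n,d):
    m=cams.camera_model(n);K=m["intrinsics"];T=m["world_from_camera"]
    v,u=np.mgrid[:480,:640]
    P=np.stack([(u-K[0,2])/K[0,0]*d,(v-K[1,2])/K[1,1]*d,d],-1)
    W=P@T[:3,:3].T+T[:3,3]; W[d<=0]=np.nan
    return W
def circ(P,r,c0):
    from scipy.optimize import least_squares
    f=lambda c:np.hypot(P[:,0]-c[0],P[:,1]-c[1])-r
    return least_squares(f,c0,loss='soft_l1',f_scale=.001)
def down(yaw): # jaw axis y at yaw in world
    c,s=np.cos(yaw),np.sin(yaw)
    x=np.array([0,0,-1.]);y=np.array([c,s,0]);return np.stack([x,y,np.cross(x,y)],1)
E
python3 - <<'E'
from h import *
cl={}
for n in ("scene","top"):
    p,d=cams.camera(n); W=cl[n]=cloud(n,d)
    for t in ["red_center","yellow_center","green_center","pot_center","red_coaster","yellow_coaster","green_coaster","pan","trivet","shaker"]:
        r=models.trace(t,n)
        for q in r[:2]:
            mk=q["mask"]; P=W[mk]; P=P[~np.isnan(P[:,0])]
            if len(P)==0: continue
            print(n,t,round(q["confidence"],2),np.round(q["extent"]),mk.sum(),"med",np.round(np.median(P,0),4),"z",np.round(np.percentile(P[:,2],[2,98]),3))
            if q is r[0]:
                np.save(f"m_{n}_{t}.npy",mk)
                c0=np.median(P,0)[:2]
                if t in("red_center","yellow_center","green_center"):
                    B=P[(P[:,2]>.03)&(P[:,2]<.098)]
                    if len(B)>20:
                        s=circ(B,.026,c0); print("   circ",np.round(s.x,4),len(B),np.sqrt(np.mean(s.fun**2)))
                    N=P[P[:,2]>.123]; 
                    if len(N): print("   noz",np.round(N.mean(0),4),len(N))
                if t=="pot_center":
                    N=P[P[:,2]>.048]; print("   top",np.round(N.mean(0),4),len(N))
                    hi=P[(P[:,2]>.04)]; print("   minrect",cv2.minAreaRect(hi[:,:2].astype(np.float32)*1000))
                if t in("pan",): print("  rect",cv2.minAreaRect(P[(P[:,2]>.028)][:,:2].astype(np.float32)*1000), cv2.minAreaRect(P[:,:2].astype(np.float32)*1000))
                if t=="trivet": print("  circle",cv2.minEnclosingCircle(P[P[:,2]>.005][:,:2].astype(np.float32)*1000),P[P[:,2]>.008].mean(0))
np.savez("cl0.npz",**cl)
E
```

```text
scene red_center 0.69 [362. 220.  24.  42.] 675 med [0.4897 0.0478 0.1013] z [0.044 0.127]
   circ [0.4764 0.0382] 305 0.0014611113688237692
   noz [0.4788 0.041  0.1285] 25
scene red_center 0.37 [265. 162. 119.  74.] 4768 med [ 0.4665 -0.3323  0.0056] z [-0.002  0.035]
scene yellow_center 0.6 [322. 229.  24.  46.] 927 med [ 0.5577 -0.0027  0.0844] z [0.012 0.125]
   circ [ 0.5449 -0.0169] 434 0.0014084020611906374
   noz [ 0.5473 -0.0148  0.1281] 29
scene green_center 0.59 [363. 257.  27.  51.] 1008 med [0.5448 0.1191 0.0864] z [0.013 0.127]
   circ [0.5313 0.1064] 470 0.0063685749317250896
   noz [0.5335 0.1086 0.129 ] 28
scene pot_center 0.87 [341. 251.  24.  30.] 656 med [0.5489 0.0527 0.0497] z [0.01  0.061]
   top [0.5405 0.0474 0.0535] 377
   minrect ((545.0437622070312, 49.20893096923828), (75.32609558105469, 51.247554779052734), 43.960208892822266)
scene red_coaster 0.51 [376. 232.  10.   5.] 33 med [0.4298 0.0424 0.0079] z [0.003 0.011]
scene green_coaster 0.65 [366. 270.  32.  26.] 81 med [0.5199 0.1243 0.008 ] z [0.004 0.012]
scene pan 0.57 [264. 161. 118.  77.] 4748 med 
[... 1664 characters left out ...]
976 0.0964 0.0096] z [0.005 0.029]
top green_coaster 0.2 [326. 267.  31.  26.] 733 med [ 0.5399 -0.0148  0.1154] z [0.026 0.133]
top pan 0.56 [484. 319.  82. 164.] 11184 med [ 0.4584 -0.3285  0.0051] z [0.    0.036]
  rect ((461.58758544921875, -323.4639892578125), (132.1231689453125, 280.1421813964844), 83.76290130615234) ((463.10845947265625, -330.56695556640625), (148.276123046875, 292.8168640136719), 83.916259765625)
top trivet 0.74 [167. 322.  59.  56.] 2606 med [0.4484 0.291  0.0105] z [0.006 0.014]
  circle ((448.071044921875, 291.31573486328125), 55.09946060180664) [0.44796313 0.29120565 0.01088427]
top shaker 0.86 [385. 174.  28.  32.] 652 med [ 0.7243 -0.1249  0.074 ] z [0.   0.08]
```

```bash
python3 - <<'E'
from h import *
from scipy.optimize import least_squares
z=np.load("cl0.npz"); guess=dict(r=(.4755,.0385),y=(.545,-.016),g=(.5305,.107)); off=dict(r=(-.062,0),g=(0,.062),y=(0,-.062))
data=[]
for n in("scene","top"):
    W=z[n].reshape(-1,3); W=W[~np.isnan(W[:,0])]
    for k,g in guess.items():
        D=W[np.hypot(W[:,0]-g[0],W[:,1]-g[1])<.034]
        N=D[D[:,2]>.126]; print(n,k,"noz",np.round(N.mean(0),4),np.round((N.max(0)+N.min(0))/2,4),len(N), N[:,2].max())
        B=D[(D[:,2]>.066)&(D[:,2]<.1)]; s=circ(B,.026,g); print("   body",np.round(s.x,4),len(B))
        data.append((n,k,B))
    S=W[(np.hypot(W[:,0]-.54,W[:,1]-.045)<.2)]
    # back rail top
    R=S[(S[:,2]>.035)&(S[:,2]<.05)&(S[:,0]>.565)]
    if len(R)>10:
        a=np.polyfit(R[:,1],R[:,0],1); print("rail yaw",-a[0],len(R),R[:,:2].min(0),R[:,:2].max(0))
    # tongue direction
    for ns in([n],["scene","top"]):
        def f(p):
            c,s=np.cos(p[2]),np.sin(p[2]);o=[]
            for m,k,B in data:
                if m not in ns: continue
                q=np.array([p[0]+c*off[k][0]-s*off[k][1],p[1]+s*off[k][0]+c*off[k][1]])
                if len(B)>5: o.append((np.hypot(*(B[:,:2]-q).T)-.026))
            return np.concatenate(o)
        try:print(ns,"joint",np.round(least_squares(f,[.5377,.0455,.117],loss='soft_l1',f_scale=.001).x,4))
        except Exception as e: print(e)
P=z["top"]; 
for t in("red","green"):
    mk=np.load(f"m_top_{t}_coaster.npy"); Q=P[mk]; Q=Q[(Q[:,2]<.0125)&(Q[:,2]>.006)]; print(t,cv2.minAreaRect(Q[:,:2].astype(np.float32)*1000))
Wt=P.reshape(-1,3); Wt=Wt[~np.isnan(Wt[:,0])]
for n in("scene","top"):
    W=z[n].reshape(-1,3); W=W[~np.isnan(W[:,0])]
    S=W[(abs(W[:,0]-.46)<.17)&(abs(W[:,1]+.325)<.1)&(W[:,2]>.031)&(W[:,2]<.04)]; print(n,"pan",cv2.minAreaRect(S[:,:2].astype(np.float32)*1000))
    S=W[(abs(W[:,0]-.45)<.07)&(abs(W[:,1]-.291)<.07)&(W[:,2]>.007)&(W[:,2]<.02)]; print(n,"tri",cv2.minEnclosingCircle(S[:,:2].astype(np.float32)*1000))
    S=W[(np.hypot(W[:,0]-.5377,W[:,1]-.0455)<.031)&(W[:,2]>.04)&(W[:,2]<.07)]; print(n,"pot",cv2.minEnclosingCircle(S[:,:2].astype(np.float32)*1000))
E
```

```text
scene r noz [0.4785 0.0399 0.1299] [0.4783 0.0397 0.1305] 18 0.1344488133145183
   body [0.4766 0.0381] 237
scene y noz [ 0.5463 -0.0148  0.1307] [ 0.5466 -0.0159  0.1306] 17 0.13520550431705947
   body [ 0.5448 -0.0168] 239
scene g noz [0.5333 0.1086 0.13  ] [0.5338 0.1086 0.1308] 23 0.13521897561396912
   body [0.5312 0.1064] 249
rail yaw 0.058265987889938906 313 [ 0.5650349  -0.05123373] [0.59906739 0.15467455]
['scene'] joint [0.5381 0.0448 0.1091]
['scene', 'top'] joint [0.5381 0.0448 0.1091]
top r noz [0.4745 0.0392 0.1317] [0.4743 0.0397 0.1328] 40 0.13945453447610145
   body [0.4752 0.039 ] 5
top y noz [ 0.5431 -0.0155  0.132 ] [ 0.5439 -0.0161  0.1313] 36 0.13652373260802453
   body [ 0.5435 -0.0158] 27
top g noz [0.5292 0.1071 0.1313] [0.5292 0.1066 0.1321] 37 0.13745213874324524
   body [0.53   0.1078] 50
rail yaw 0.10987427435364584 368 [ 0.5694421  -0.05286819] [0.59640078 0.15404159]
['top'] joint [0.5368 0.0461 0.1096]
['scene', 'top'] joint [0.5379 0.045  0.109 ]
red ((459.71435546875, 30.326744079589844), (35.49526596069336, 79.072998046875), 77.34553527832031)
green ((515.1726684570312, 101.8905029296875), (44.7688102722168, 80.8657455444336), 74.73019409179688)
scene pan ((464.86309814453125, -322.5280456542969), (136.53834533691406, 283.1792297363281), 83.20446014404297)
scene tri ((450.59075927734375, 292.39483642578125), 55.61201858520508)
scene pot ((538.1956176757812, 45.855506896972656), 30.483665466308594)
top pan ((461.5284729003906, -323.4578552246094), (132.1236572265625, 280.2605285644531), 83.76405334472656)
top tri ((447.8286437988281, 291.36944580078125), 55.18961715698242)
top pot ((536.013427734375, 45.92567443847656), 29.07703971862793)
```

```bash
cat >> h.py <<'E'
C=np.array([.5375,.0455]);TH=.1095
def cad(dx,dy,c=C): return c+np.array([[np.cos(TH),-np.sin(TH)],[np.sin(TH),np.cos(TH)]])@[dx,dy]
SP=dict(r=cad(-.062,0),g=cad(0,.062),y=cad(0,-.062))
PAN=np.array([.463,-.323]);PT=-.113
px=np.array([np.cos(PT),np.sin(PT)])
SL=dict(r=PAN-.09*px,g=PAN,y=PAN+.09*px)
TRI=np.array([.449,.2918])
RC=down(TH+np.pi/2);RP=down(PT+np.pi/2)
if RC[:,1]@read_tcp_rot()[:,1]<0: RC=down(TH-np.pi/2)
if RP[:,1]@RC[:,1]<0: RP=down(PT-np.pi/2)
G=env.tcp_to_grasp; HB=.0825; CARRY=.245-G
def P(xy,zg): return np.array([xy[0],xy[1],zg-G])
def hi(xy): return np.array([xy[0],xy[1],CARRY])
def st(s): print(s,"t%.2f"%read_clock(),np.round(read_position(),4),"open %.3f"%read_opening(),"F",np.round(read_wrist_force(),1))
E
python3 - <<'E'
from h import *
print(RC.round(2),RP.round(2))
for k in "rgy":
    for xy,R,z in((SP[k],RC,.009),(SL[k],RP,.004)):
        print(k,xy.round(3),np.round(env.inverse_kinematics(P(xy,z+HB),R),2),np.round(env.inverse_kinematics(hi(xy),R),2))
print(np.round(env.inverse_kinematics(P(C,.0335),RC),2),np.round(env.inverse_kinematics(P(TRI,.0375),RC),2))
E
```

```text
[[ 0.    0.11 -0.99]
 [ 0.   -0.99 -0.11]
 [-1.    0.   -0.  ]] [[ 0.   -0.11 -0.99]
 [ 0.   -0.99  0.11]
 [-1.    0.    0.  ]]
r [0.476 0.039] [-0.16  0.42  1.83 -0.    0.89  1.3 ] [-0.16  0.22  1.65 -0.    1.27  1.3 ]
r [ 0.374 -0.313] [-0.94  0.45  1.81 -0.    0.89  0.75] [-0.94  0.24  1.63 -0.    1.27  0.75]
g [0.531 0.107] [-0.02  0.54  1.64 -0.    0.97  1.44] [-0.02  0.36  1.47 -0.    1.32  1.44]
g [ 0.463 -0.323] [-0.82  0.58  1.57 -0.    0.99  0.87] [-0.82  0.41  1.39 -0.    1.34  0.87]
y [ 0.544 -0.016] [-0.24  0.54  1.63 -0.    0.97  1.22] [-0.24  0.37  1.46 -0.    1.32  1.22]
y [ 0.552 -0.333] [-0.72  0.74  1.29 -0.    1.11  0.96] [-0.72  0.59  1.11 -0.    1.44  0.96]
[-0.13  0.63  1.68 -0.    0.84  1.33] [ 0.36  0.61  1.69 -0.    0.84  1.82]
```

```bash
cat >> h.py <<'E'
def pick(xy,R,zfoot,h=HB,eff=15,rate=.1):
    # from carry height over xy
    env.move_linear(P(xy,zfoot+h),R,rate=rate); fingers.grip(0.,eff); st("gripped")
    env.move_linear(hi(xy),R,rate=.15)
def place(xy,R,zfoot,h=HB,rel=1.0):
    env.move_linear(P(xy,zfoot+h+.03),R,rate=.15)
    env.move_linear(P(xy,zfoot+h+.001),R,rate=.05); st("down"); env.wait(.15)
    fingers.grip(rel); st("released"); env.move_linear(hi(xy),R,rate=.15)
def snap(i):
    for n in("scene","top"):
        p,d=cams.camera(n); cv2.imwrite(f"pics/{n}{i}.png",p[:,:,::-1]); np.save(f"{n}{i}.npy",d)
E
python3 - <<'E'
from h import *
env.goto(hi(SP['r']),RC); st("above")
pick(SP['r'],RC,.009); st("up")
snap(1)
E
```

```text
above t3.23 [0.476  0.0381 0.2263] open 1.005 F [0.  0.  0.2]
gripped t5.56 [0.4759 0.0387 0.0728] open 0.580 F [-1.   0.3 -0.2]
up t6.73 [0.4755 0.0388 0.2255] open 0.584 F [-0.3  0.3 -3. ]
```

View pics/scene1.png

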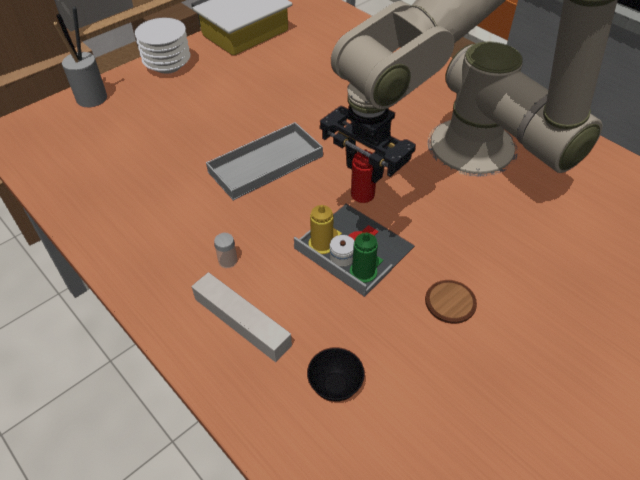

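Red is held upright at (363,178) and the others are undisturbed. I'll place it and do green next.

```bash
python3 - <<'E'
from h import *
env.move_linear(hi(SL['r']),RP,rate=.2)
place(SL['r'],RP,.004)
env.move_linear(hi(SP['g']),RC,rate=.25); st("above g")
pick(SP['g'],RC,.009); st("up")
snap(2)
E
```

```text
down t10.56 [ 0.3736 -0.3129  0.0687] open 0.583 F [ 0.5  0.2 -1.3]
released t11.40 [ 0.3736 -0.3129  0.0688] open 1.003 F [ 0.   0.6 -0.1]
above g t14.54 [0.5306 0.1065 0.2264] open 0.998 F [-0.4  0.7  0.3]
gripped t16.87 [0.5308 0.1071 0.0728] open 0.586 F [-0.3 -0.8  1.1]
up t18.04 [0.5304 0.1071 0.2254] open 0.583 F [-0.4 -0.9 -1.8]
```

View pics/scene2.png

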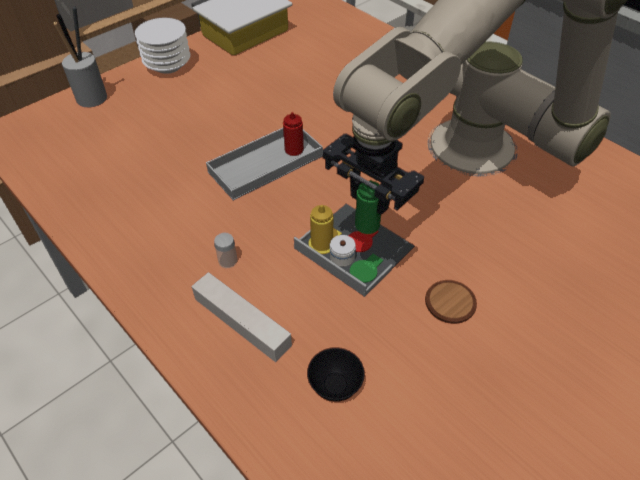

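View pics/top2.png

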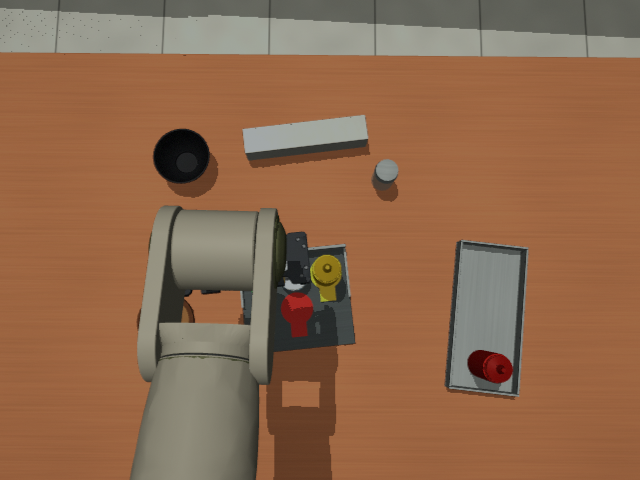

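Red stands in the pan at (293,134) in the scene view, and green is held upright. The pot and yellow are unmoved.

```bash
python3 - <<'E'
from h import *
env.move_linear(hi(SL['g']),RP,rate=.2)
place(SL['g'],RP,.004)
env.move_linear(hi(SP['y']),RC,rate=.25); st("above y")
pick(SP['y'],RC,.009); st("up")
env.move_linear(hi(SL['y']),RP,rate=.2)
place(SL['y'],RP,.004)
snap(3)
E
```

```text
down t22.21 [ 0.463  -0.323   0.0687] open 0.585 F [-0.  -0.8 -2.3]
released t23.05 [ 0.463  -0.323   0.0688] open 0.998 F [-0.1  0.9  0.8]
above y t25.67 [ 0.5441 -0.0169  0.2263] open 1.001 F [-0.2  0.2 -0.1]
gripped t27.99 [ 0.5443 -0.0162  0.0728] open 0.584 F [-0.1 -0.7 -0.2]
up t29.17 [ 0.5439 -0.016   0.2254] open 0.582 F [-0.3 -0.4 -1.8]
down t32.64 [ 0.5524 -0.3332  0.0687] open 0.587 F [ 0.5 -0.5 -1.5]
released t33.48 [ 0.5524 -0.3331  0.0688] open 0.999 F [ 0.2 -0.   0.6]
```

View pics/scene3.png

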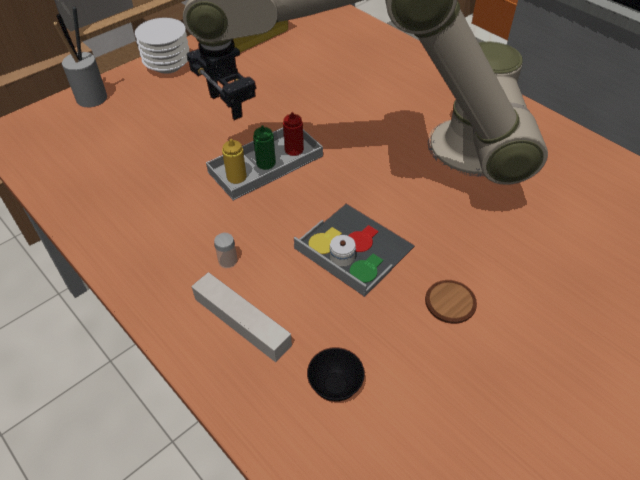

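View pics/top3.png

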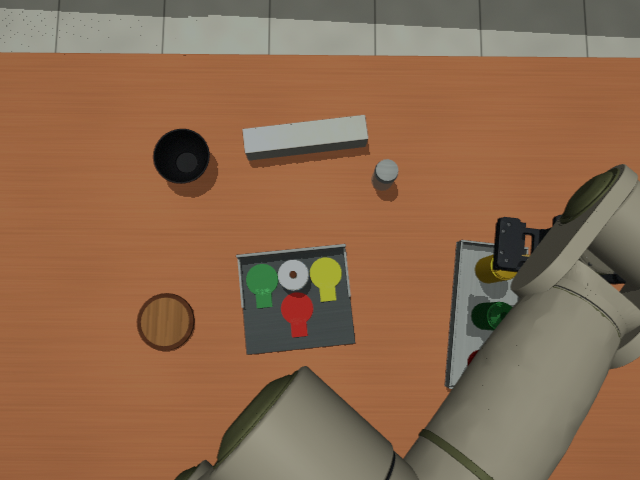

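All three bottles stand in the pan, at (234,162), (264,147) and (293,134). The coasters are bare and the pot is unmoved. I can now check the coaster centres directly.

```bash
python3 - <<'E'
from h import *
from scipy.optimize import least_squares
H={"r":((0,8),(172,180)),"y":((22,34),),"g":((50,80),)}
off=dict(r=(-.062,0),g=(0,.062),y=(0,-.062))
for n in("scene","top"):
    im=cv2.imread(f"pics/{n}3.png"); hsv=cv2.cvtColor(im,cv2.COLOR_BGR2HSV)
    m=cams.camera_model(n);K=m["intrinsics"];T=m["world_from_camera"]
    v,u=np.mgrid[:480,:640]; D=np.stack([(u-K[0,2])/K[0,0],(v-K[1,2])/K[1,1],np.ones_like(u)],-1)@T[:3,:3].T
    def plane(z): return (D*((z-T[2,3])/D[...,2])[...,None]+T[:3,3])[...,:2]
    Q=plane(.009); near=np.hypot(Q[...,0]-C[0],Q[...,1]-C[1])<.12
    obs={}
    for k,hs in H.items():
        mk=np.zeros(near.shape,bool)
        for a,b in hs: mk|=(hsv[...,0]>=a)&(hsv[...,0]<=b)
        mk&=near&(hsv[...,1]>150)&(hsv[...,2]>60)
        mk=cv2.morphologyEx(mk.astype(np.uint8),cv2.MORPH_OPEN,np.ones((2,2)))>0
        c,_=cv2.findContours(mk.astype(np.uint8),cv2.RETR_EXTERNAL,cv2.CHAIN_APPROX_NONE); c=max(c,key=cv2.contourArea)[:,0]
        B=Q[c[:,1],c[:,0]]
        # local frame, keep disc edge (not tongue)
        c_,s_=np.cos(TH),np.sin(TH); L=(B-SP[k])@np.array([[c_,-s_],[s_,c_]])
        keep=~((L[:,0]<-.02)&(abs(L[:,1])<.022))
        r=least_squares(lambda p:np.hypot(*(B[keep]-p[:2]).T)-p[2],[*SP[k],.031],loss='soft_l1',f_scale=.001)
        obs[k]=r.x; print(n,k,mk.sum(),r.x.round(4),"vs",SP[k].round(4))
    v_=(obs['g']-obs['y'])[:2]; print("yaw from g-y",np.arctan2(-v_[0],v_[1]),"mid",((obs['g']+obs['y'])/2)[:2])
    d=np.load(f"{n}3.npy");W=cloud(n,d).reshape(-1,3)
    S=W[(np.hypot(W[:,0]-.5375,W[:,1]-.0455)<.04)&(W[:,2]>.03)&(W[:,2]<.07)]; print("pot",cv2.minEnclosingCircle(S[:,:2].astype(np.float32)*1000), S[S[:,2]>.056].mean(0))
    for k in "rgy":
        S=W[(np.hypot(*(W[:,:2]-SL[k]).T)<.035)&(W[:,2]>.115)]
        if len(S)>5: print("bottle",k,S.mean(0).round(4),SL[k].round(4),S[:,2].max(),len(S))
E
```

```text
scene r 429 [0.4748 0.0448 0.0285] vs [0.4759 0.0387]
scene y 385 [ 0.5483 -0.0147  0.0251] vs [ 0.5443 -0.0161]Traceback (most recent call last):
  File "<stdin>", line 17, in <module>
ValueError: max() iterable argument is empty
```

```bash
python3 - <<'E'
from h import *
from scipy.optimize import least_squares
im=cv2.imread("pics/top3.png"); hsv=cv2.cvtColor(im,cv2.COLOR_BGR2HSV)
sc=cv2.imread("pics/scene3.png");hs=cv2.cvtColor(sc,cv2.COLOR_BGR2HSV);print(hs[270,362],hs[242,318],hs[242,365],hsv[278,260],hsv[271,326],hsv[308,297])
from itertools import product
for n,I in(("top",hsv),("scene",hs)):
    m=cams.camera_model(n);K=m["intrinsics"];T=m["world_from_camera"]
    def proj(p):
        q=(np.c_[p,np.full(len(p),.009)]-T[:3,3])@T[:3,:3]; return q[:,:2]/q[:,2:]*[K[0,0],K[1,1]]+K[:2,2]
    sat=(I[...,1]>110)&(I[...,2]>50)
    v,u=np.mgrid[:480,:640]; D=np.stack([(u-K[0,2])/K[0,0],(v-K[1,2])/K[1,1],np.ones_like(u)],-1)@T[:3,:3].T
    Q=(D*((.009-T[2,3])/D[...,2])[...,None]+T[:3,3])[...,:2]
    mk=sat&(np.hypot(*(Q-C).transpose(2,0,1))<.13)
    def model(cx,cy,th):
        c,s=np.cos(th),np.sin(th); L=(Q-[cx,cy])@np.array([[c,-s],[s,c]]); o=np.zeros(mk.shape,bool)
        for a,b in((-.062,0),(0,.062),(0,-.062)):
            x,y=L[...,0]-a,L[...,1]-b
            o|=(np.hypot(x,y)<.031)|((abs(y)<.015)&(x<0)&(x>-.054))
        return o
    # exclude pot-occluded region (+ wooden table)
    L=Q-C; hue=I[...,0]; colr=((hue<6)|(hue>172)|((hue>22)&(hue<95))); mk&=colr
    roi=(np.hypot(*(Q-C).transpose(2,0,1))<.125)
    d=np.load(f"{n}3.npy");W=cloud(n,d); roi&=~(W[...,2]>.018)
    best=max((( (model(C[0]+a,C[1]+b,TH+t)==mk)[roi].mean(),a,b,t) for a,b,t in product(np.arange(-4,5)*1e-3,np.arange(-4,5)*1e-3,np.arange(-4,5)*.01)))
    print(n,mk.sum(),best)
    for k in "rgy":
        S=W.reshape(-1,3);S=S[(np.hypot(*(S[:,:2]-SL[k]).T)<.035)&(S[:,2]>.115)]
        if len(S)>5: print("bottle",k,S.mean(0).round(4),SL[k].round(4),S[:,2].max(),len(S))
    S=W.reshape(-1,3);S=S[(np.hypot(*(S[:,:2]-C).T)<.04)&(S[:,2]>.03)&(S[:,2]<.07)]; print("pot",cv2.minEnclosingCircle(S[:,:2].astype(np.float32)*1000))
E
```

```text
[ 66 146 112] [ 26 156 182] [  0 202 163] [ 66 145 125] [ 32 177 170] [  1 201 162]
top 3069 (np.float64(0.9937952430196484), np.float64(-0.001), np.float64(0.0), np.float64(0.0))
bottle g [ 0.4681 -0.3097  0.4801] [ 0.463 -0.323] 0.5298317147310607 799
bottle y [ 0.5467 -0.3093  0.5011] [ 0.5524 -0.3331] 0.5179554234683783 1083
pot ((536.4735107421875, 46.050575256347656), 29.250516891479492)
scene 1460 (np.float64(0.9862091610572976), np.float64(0.001), np.float64(0.0), np.float64(0.0))
bottle r [ 0.3774 -0.3101  0.1208] [ 0.3736 -0.3129] 0.12703571857780704 32
bottle g [ 0.4667 -0.3203  0.1212] [ 0.463 -0.323] 0.12682017557797176 33
bottle y [ 0.5686 -0.3222  0.3417] [ 0.5524 -0.3331] 0.401754374776365 441
pot ((538.4560546875, 47.44839859008789), 31.862497329711914)
```

The coaster fit matches my caddy frame to about 1 mm in both cameras. The pot is next.

```bash
python3 - <<'E'
from h import *
env.move_linear(hi(C),RC,rate=.25); st("above pot")
env.move_linear(P(C,.0735),RC,rate=.15)
env.move_linear(P(C,.0335),RC,rate=.06,threshold=8); fingers.grip(0.,15); st("grip")
env.move_linear(hi(C),RC,rate=.12); st("up")
env.move_linear(hi(TRI),RC,rate=.2)
place(TRI,RC,.010,h=.0275)
snap(4)
E
```

```text
above pot t36.45 [0.5376 0.0447 0.2262] open 0.999 F [ 0.7 -0.6 -0.5]
grip t39.12 [0.5376 0.0455 0.0149] open 0.653 F [-0.  -0.2  0.7]
up t41.04 [0.5373 0.0455 0.2258] open 0.653 F [-0.4  0.2 -2.8]
down t44.57 [0.449  0.2918 0.0196] open 0.653 F [ 0.6  0.2 -2.1]
released t45.33 [0.449  0.2918 0.0198] open 1.002 F [-0.7  0.7 -0.4]
```

View pics/scene4.png

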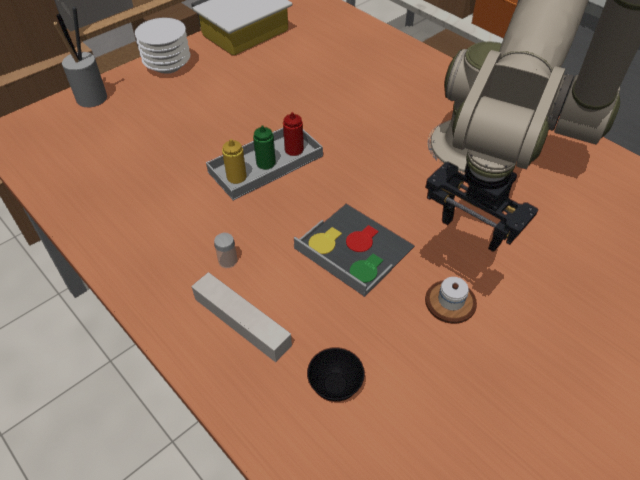

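The pot stands on the trivet at (453,295). Now I'll return the bottles.

```bash
python3 - <<'E'
from h import *
for k in "ygr":
    env.move_linear(hi(SL[k]),RP,rate=.25)
    pick(SL[k],RP,.004)
    env.move_linear(hi(SP[k]),RC,rate=.2)
    place(SP[k],RC,.009); st(k)
env.move_linear(hi(SL['g']),RP,rate=.25)
snap(5); st("end")
E
```

```text
gripped t52.02 [ 0.5524 -0.3332  0.0678] open 0.587 F [-0.4 -0.1  0.4]
down t56.67 [ 0.5443 -0.0161  0.0737] open 0.582 F [ 1.2  0.2 -1.3]
released t57.51 [ 0.5443 -0.0161  0.0738] open 1.000 F [ 0.2 -0.8  0.1]
y t58.67 [ 0.5439 -0.0161  0.2255] open 1.001 F [-0.7  0.3  0.2]
gripped t62.47 [ 0.463  -0.3231  0.0678] open 0.586 F [ 0.1  0.3 -0.6]
down t67.71 [0.5308 0.1071 0.0737] open 0.584 F [-0.4 -0.1 -2.2]
released t68.55 [0.5308 0.1071 0.0738] open 0.995 F [ 0.   0.4 -0.1]
g t69.72 [0.5304 0.1071 0.2254] open 0.999 F [ 0.1 -0.7 -0.1]
gripped t74.03 [ 0.3736 -0.3129  0.0678] open 0.579 F [-0.3 -0.5  0.2]
down t78.93 [0.4759 0.0387 0.0738] open 0.584 F [ 0.1 -0.1 -2.3]
released t79.78 [0.4759 0.0387 0.0738] open 1.000 F [0.3 0.6 0.5]
r t80.94 [0.4755 0.0388 0.2255] open 1.004 F [-0.3  0.3 -0.5]
end t82.64 [ 0.4632 -0.3222  0.2265] open 0.999 F [0.4 0.4 0.4]
```

View pics/scene5.png

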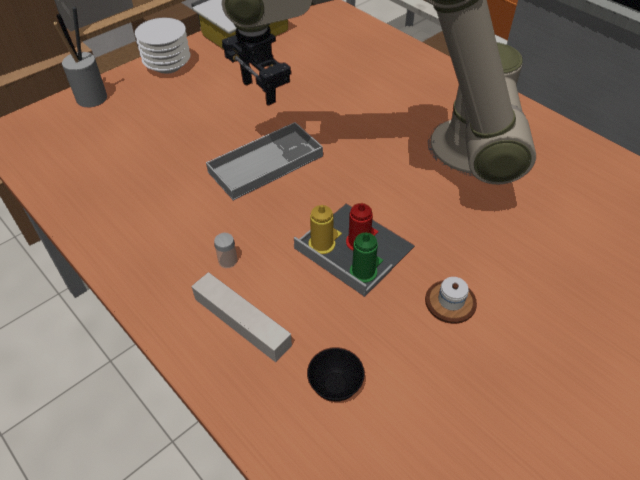

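View pics/top5.png

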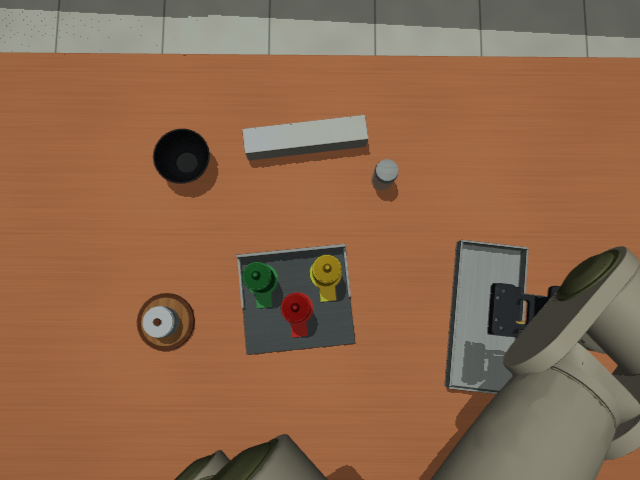

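```bash
python3 - <<'E'
from h import *
for n in("scene","top"):
  a=cloud(n,np.load(f"{n}0.npy")).reshape(-1,3); b=cloud(n,np.load(f"{n}5.npy")).reshape(-1,3)
  for k in "rgy":
    o=[]
    for W in(a,b):
        N=W[(np.hypot(*(W[:,:2]-SP[k]).T)<.034)]
        o+= [N[N[:,2]>.126].mean(0).round(4), circ(N[(N[:,2]>.066)&(N[:,2]<.1)],.026,SP[k]).x.round(4)]
    print(n,k,"before",o[:2],"after",o[2:])
  S=b[(np.hypot(*(b[:,:2]-TRI).T)<.05)&(b[:,2]>.04)&(b[:,2]<.08)]; print("pot",cv2.minEnclosingCircle(S[:,:2].astype(np.float32)*1000),S[:,2].max())
  s0=[W[(np.hypot(W[:,0]-.73,W[:,1]+.125)<.05)&(W[:,2]>.07)].mean(0).round(4) for W in(a,b)];print("shaker",s0)
E
```

```text
scene r before [array([0.4794, 0.0402, 0.1303]), array([0.4765, 0.0385])] after [array([0.4794, 0.0404, 0.1311]), array([0.4765, 0.0381])]
scene g before [array([0.5335, 0.1087, 0.1306]), array([0.5314, 0.1066])] after [array([0.534 , 0.1096, 0.1305]), array([0.5313, 0.1068])]
scene y before [array([ 0.5468, -0.0141,  0.1309]), array([ 0.5448, -0.0166])] after [array([ 0.5472, -0.0139,  0.1311]), array([ 0.5449, -0.0166])]
pot ((450.6911315917969, 293.1359558105469), 30.46978187561035) 0.0678589435088166
shaker [array([ 0.736 , -0.126 ,  0.0749]), array([ 0.7356, -0.1259,  0.0749])]
top r before [array([0.4748, 0.0387, 0.1314]), array([0.4755, 0.0395])] after [array([0.4747, 0.0391, 0.1318]), array([0.4751, 0.0396])]
top g before [array([0.5292, 0.1069, 0.1318]), array([0.53  , 0.1079])] after [array([0.5291, 0.1071, 0.1311]), array([0.53  , 0.1081])]
top y before [array([ 0.5427, -0.0158,  0.1316]), array([ 0.5435, -0.0158])] after [array([ 0.5427, -0.0151,  0.1323]), array([ 0.5435, -0.0158])]
pot ((447.8869934082031, 291.39678955078125), 29.04485511779785) 0.06801233117929373
shaker [array([ 0.7307, -0.1276,  0.0763]), array([ 0.7307, -0.1275,  0.0762])]
```

Everything agrees within about 1 mm, so I'm handing the job in.

```bash
python3 -c "
from station import *
env.finish_job(); print(read_clock())"
```

```text
the job is handed in; nothing more can be done
the job is handed in; nothing more can be done
```

The job is done and handed in at about 83 s of the 141 s allowed; handing it in reports no verdict. I stood the red, green and yellow bottles in the pan, moved the pot to the trivet, then put each bottle back on the coaster of its own colour.

- **Bottles:** in the last pictures all three stand upright, within about 0.5 mm of where they started on their coasters.
- **Pot:** it is centred on the trivet to about 1 mm, standing upright.
- **Shaker:** it has not moved, within 0.5 mm.
- **Robot:** the gripper is open and well clear of everything, and every wrist force I read was under 4 N.
- **Disagreements:** the two cameras differed by 1 to 2 mm in absolute position, within their calibration, so I used the average. The trained networks mislabelled a few things, such as calling the shaker a yellow coaster. I relied on shape fits to the camera data instead. No final check failed.

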